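# Snap the lid on the match canister and tug-test it

### The arm

A 6-joint arm with a two-finger parallel gripper is mounted at the origin on a cart in front of the work surface, level with it; the furniture and walls round the work are solid. World frame = base frame: x ahead of the robot, y to its left, z up, the work surface at z = 0. Lengths are in m, angles in rad, forces in N, time in s.
With the tool pointing down it reaches from about 0.2 to 0.875 m from the base axis. Payload 3.4 kg.
Tool frame: the origin (TCP) lies at the very end of the fingers, on their centre line; the grasp point (between the pads) lies 19 mm behind it (grip_point_offset is the distance from the TCP to the grasp point, in m); z points along the fingers, y is the line along which they close (so a half turn about z gives the same grasp; the last joint's range is limited). The gripper opens to 94 mm and grips with 3 to 60 N. Pads are 16 mm wide; open, the fingers measure 119 mm over their backs; the gripper's body (75 mm by 177 mm) begins 78 mm behind the grasp point.
Start: joints at [-1.364, 0.276, 1.505, -0, 1.361, -0.121], TCP at [0.185, -0.544, 0.205] pointing down, gripper open.
Joint ranges: [-2.89, 2.89], [-0.75, 2.08], [0.22, 2.7], [-1.18, 4.32], [0.11, 2.71], [-2.7, 2.7]. Speed limits (rad/s): [2.57, 2.57, 3.14, 3.14, 3.14, 3.14].

### API

Orientations are given as a unit quaternion [x, y, z, w].
In Python, from rig import * gives the robot as it stands. The module is installed in compiled form; this text tells all that it offers.
- The arm moves only by the shell command python3 -m inch 'ROWS'. ROWS is JSON, a list of rows, each a list of 3 entries, a list of its own where there are three numbers: the shift along the tool's x, y, z as a fraction of full scale, then the turn about the tool's z as a fraction of full scale, then the gripper's target within -1 to 1 (shut at 1, half-way at 0, fully open at -1). In form: [[[dx, dy, dz], spin, grip], ...]. A call has 1 to 8 rows; each row shifts and turns the commanded pose from where the row before left it, along the tool's axes as they then stand; what a row does not reach is not made up. Full scale, the value 1, is 0.5 m for a shift and 0.5 rad for a turn. A row lasts 1/10 s, in which the tool goes at most 50 mm and 8.59 degrees, less where a joint would pass 70% of its speed; a pose out of reach is approached as far as the arm can. A call with a number of a shift or a turn outside -1 to 1 is refused whole. A call with a gripper value outside its range is refused whole. The fingers move at their own pace and stop on an object; the grip force is fixed at half the most. Time passes only in rows, so rows that do not move let the fingers close. It gives the time, the measured TCP pose, the force, the opening and the grip force at its end, in the units of the state.
- observe(): the state, without advancing time (a new reading comes with each control period).
- snapshot(name): name is "scene" or "top"; returns the picture (384x512x3 uint8, red, green, blue); there is no depth.
- camera_params(name): a dict with "fx", "fy", "cx", "cy" (pixels), "distortion" ([k1, k2, p1, p2, k3] as OpenCV has them; the pictures are not rectified), "origin" and "attitude" of the camera in the world. Camera axes: x right, y up, looking along -z (the intrinsics and any distortion apply to the point x, -y, -z); pixel columns grow to the right and rows downward; lengths in m; the calibration is good to about 2 mm. A picture is of the moment at which its call begins. camera_params takes no time and is no camera call.
- job_done(): hands the job in; it is judged then, once.
Trained networks look in the newest picture that a camera, given by its name, has taken for a name from the list of things; names that differ only in an ending like _2 or _b are one class to them, and where a whole thing is asked for, a point or a joint stands for the part that bears it (a point fixed in the world has none). Each returns a list of dicts, best first, with "confidence" (0 to 1); they miss things now and then, are a little off and sometimes report something else, mostly with a low value. They report only what shows in the picture. A call takes as long as a camera call.
- boxes_of(camera, label): "box" ([left, top, right, bottom] in pixels, round what is visible of it).
- landmark_of(camera, label): "pixel" ([column, row] in pixels: a listed point, or the origin of a listed thing).
The state is a dict: "clock": time; "joint_pos": joint angles; "joint_velocities": joint speeds; "joint_torque": joint torques, N m; "eef_pos": TCP position; "orientation": TCP orientation; "wrist_force": force on the tool from outside, world axes, zero at the start; "torque": the same for the moment, N m; "grip_width": finger opening in m; "finger_force": force on a finger pad.
Only numpy, scipy, OpenCV 4.12 (cv2) and the standard library are available. Lean on these libraries where they do the work, as an engineer would, in place of code of your own. Each camera call takes 0.05 s, during which the arm holds its last target. There are 200 camera calls.

### The job

Close the white canister that holds the matches: take its lid out of the dowel rack, lay it on the worktop knob up and let go, then pick it up again, set it on the canister and press it fully home so that it snaps under the clips. Then tug it straight up by the knob with about 15 N (at least 10 N, at most 20 N) and hold that for a good half second to be sure that it is retained. Leave it closed and let go, and do not shove the other things about.

Things in the scene. Friction and masses are not known exactly. Their poses are not given: they have to be found in the camera images.
- lid: Round white lid with grey snap plug and steel knob, 120-180 g. Origin: centre of the plate's underside, z along its axis to the knob. Plate: radius 55 mm, z 0 to 8 mm. Plug: neck radius 31 mm (z 0 to -10), flange 37 mm (to -13), cone to 31 mm at z -23. It starts on edge in the rack, z axis along the rack's +x, top rim 115 mm above the worktop and free to pinch (the flange begins 18 mm inside the rim).
- lid_knob (a point): Centre of the top of the lid's knob, 41 mm above the lid's origin along its z axis. Knob: 26 mm diameter from z 8 to 36 mm, capped by a 31 mm disc to z 41. Laid knob up, the lid rests on its plug with its origin 23 mm above the worktop; set down on its far edge, leaning up to about 45 degrees, and let go, it settles flat by itself.
- plate_rack: Low wooden rack, fixed: 130 mm long, 100 mm wide, two rails 20 mm high along its x axis (about to the robot's left), 8 mm dowels to z 86 mm at y +-44. Origin on the worktop under the lid's slot (between dowels at x -9.5 and +9.5 mm). The lid lifts out straight up. A fixed saucer (top at z 103 mm) at x 62 to 69 mm faces the knob, which cannot well be gripped there.
- canister: White canister, fixed: outer radius 52 mm, bore radius 39 mm, rim 90 mm high. Origin: centre of its underside, z up. A steel ring round its neck bears three spring clips, tabs out to radius 61 mm, noses in to radius 33 mm at 3 to 9 mm below the rim. The lid's cone meets them with the plate about 17 mm above the rim; a press rising to 10-17 N then snaps it home. The lid's yaw does not matter.
- canister_mouth (a point): Centre of the canister's mouth, at the height of the rim (90 mm above the worktop). The origin of the snapped lid lies here, the plate's underside flat on the rim. Once snapped, the lid does not come off below 25 N.
- clip_ring (a joint): Lift of the clip ring on its seal spring in m, 0 at rest, up to 0.008. A tug on the snapped lid has 1 mm of play, then lifts the ring 1 mm for each 4 N after a preload of 4 N; with the weight of ring and lid (about 2.5 N) an upward pull of the hand of 10 N reads about 0.0009, 15 N about 0.0021, 20 N about 0.0034.
- match_box: Box of matches, 36 x 53 x 15 mm, lying in the canister; origin at its underside. Leave it there.
- espresso_cup: Bystander: small green cup, 65 x 94 x 52 mm; origin at its underside.
- shot_glass: Bystander: small glass, 48 mm wide, 58 mm high; origin at its underside.
- tape_roll: Bystander: roll of tape lying flat, 55 mm wide, 19 mm high; origin at its underside.
- tuna_tin: Bystander: round food tin, 57 mm wide, 72 mm high; origin at its underside.
- salt_shaker: Bystander: salt shaker, 44 mm wide, 90 mm high; origin at its underside.
- spice_b: Bystander: spice jar, 44 mm wide, 105 mm high; origin at its underside.
- spice_c: Bystander: spice jar, 44 mm wide, 105 mm high; origin at its underside.

How it is judged:
On the way, in this order (a step that is already met when the one before it is completed fails the run):
1. the lid lies level on the worktop, knob up, let go (height (world z) of lid below 0.027 m and height (world z) of lid_knob above 0.055 m and angle between lid's own z axis and vertical below 0.1 rad and contact force between the fingers and lid below 0.1 N), for 0.2 s.
2. the lid is snapped on the canister: level, its plate on the rim (z of lid in the frame of canister_mouth between -0.003 and 0.002 m and horizontal distance between lid and canister_mouth below 0.004 m and angle between lid's own z axis and vertical below 0.05 rad), for 0.1 s.
3. the snapped lid is tugged upward by the knob with about 10 to 20 N for 0.5 s: the clip ring is lifted by 0.7 to 4 mm with the lid in its clips (value of joint clip_ring between 0.0007 and 0.004 m and z of lid in the frame of canister_mouth between 0.0012 and 0.0065 m and contact force between the fingers and lid above 3 N and distance between the grasp point and lid_knob below 0.045 m), for 0.5 s.
At the end, for the whole second after the job is handed in: The lid sits on the canister with its underside within 2 mm of the rim, within 4 mm of its centre and level within 0.05 rad, the clip ring is relaxed (under 1 mm), the match box is inside, and all is at rest and released (all of step 2 and value of joint clip_ring below 0.001 m and linear speed of lid below 0.02 m/s and horizontal distance between match_box and canister below 0.03 m and height (world z) of match_box below 0.06 m); the robot touches nothing.
It fails at once if the lid is tugged far too hard (clip ring lifted over 4 mm, about 22 N) (value of joint clip_ring above 0.004 m).
It fails at once if a bystander is shoved by more than 4 cm (distance of any of espresso_cup, shot_glass, tape_roll, tuna_tin, salt_shaker, spice_b, spice_c from where it was at the start of the episode above 0.04 m).
It also fails if it takes over 69 s, if anything falls off the work surface, if the arm or the gripper's body presses on something with over 40 N, if the wrist force passes 120 N, or if a joint passes its speed limit or range.

## Working session

There is one attempt and no reset: what is moved stays moved. The work goes in short steps, Python scripts to look and compute and a shell command to move; the robot and the scene stay as the last step left them, time stands still between calls to the robot, and variables do not carry over. Pictures are saved under pics/ and viewed, at most 10 in all, crops included, and the job is handed in when it is done.

```bash
mkdir -p pics; cat > h.py <<'E'
from rig import *
import numpy as np, cv2
from scipy.spatial.transform import Rotation as R
def cam(n):
    p=camera_params(n); a=np.array(p["attitude"],float)
    M=R.from_quat(a).as_matrix() if a.size==4 else a.reshape(3,3)
    K=np.array([[p["fx"],0,p["cx"]],[0,p["fy"],p["cy"]],[0,0,1]])
    return M,np.array(p["origin"]),K,np.array(p["distortion"],float)
def ray(n,px):
    M,o,K,d=cam(n)
    u=cv2.undistortPoints(np.array([[px]],float),K,d)[0,0]
    return o,M@np.array([u[0],-u[1],-1.])
def atz(n,px,z):
    o,v=ray(n,px); return o+v*(z-o[2])/v[2]
def proj(n,P):
    M,o,K,d=cam(n); q=(np.atleast_2d(P)-o)@M; q=q*[1,-1,-1]
    return cv2.projectPoints(q,np.zeros(3),np.zeros(3),K,d)[0][:,0]
def save(n,f):
    i=snapshot(n); cv2.imwrite("pics/"+f,i[:,:,::-1]); return i
def tri(a,pa,b,pb):
    o1,v1=ray(a,pa);o2,v2=ray(b,pb)
    s=np.linalg.lstsq(np.c_[v1,-v2],o2-o1,rcond=None)[0]
    p,q=o1+s[0]*v1,o2+s[1]*v2
    return (p+q)/2,np.linalg.norm(p-q)
E
python3 - <<'E'
from h import *
np.set_printoptions(precision=4,suppress=True)
a=save("scene","s0.png");b=save("top","t0.png")
cv2.imwrite("pics/t0s.png",np.vstack([a,b])[:,:,::-1][:, :] if 0 else cv2.resize(np.hstack([a,b])[:,:,::-1],(800,300)))
for n in("scene","top"):
    print(n,camera_params(n))
    for l in("lid","lid_knob","plate_rack","canister","canister_mouth"):
        print(l,[(round(d["confidence"],2),np.round(d["pixel"],1)) for d in landmark_of(n,l)[:2]])
print(observe())
E
```

```text
scene {'fx': 433.6896438219641, 'fy': 433.6896438219641, 'cx': 257.1675380455065, 'cy': 195.15565013468054, 'distortion': array([-0.0285,  0.    ,  0.    ,  0.    ,  0.    ]), 'origin': array([0.2532, 0.9634, 1.0732]), 'attitude': array([-0.0514,  0.3795,  0.9117, -0.1491])}
lid [(0.9, array([239.3, 250.2]))]
lid_knob [(0.91, array([234.5, 261.5]))]
plate_rack [(0.82, array([240.9, 264.7]))]
canister [(0.64, array([283.6, 161.2]))]
canister_mouth [(0.94, array([285.5, 143.8]))]
top {'fx': 379.73698834051567, 'fy': 379.73698834051567, 'cx': 253.5547047473188, 'cy': 191.79797419994867, 'distortion': array([-0.084,  0.   ,  0.   ,  0.   ,  0.   ]), 'origin': array([ 0.0671, -0.1127,  1.5198]), 'attitude': array([ 0.1279, -0.1013, -0.5922,  0.7891])}
lid [(0.49, array([201.8, 184.3]))]
lid_knob [(0.5, array([189.3, 178.5])), (0.33, array([319.2, 213.2]))]
plate_rack [(0.92, array([202., 187.]))]
canister [(0.89, array([319.9, 215.4]))]
canister_mouth [(0.78, array([320.8, 209.4]))]
{'clock': 0.6, 'joint_pos': array([-1.364 ,  0.2759,  1.5049,  0.    ,  1.3606, -0.121 ]), 'joint_velocities': array([-0.0006, -0.0008, -0.0003, -0.0007, -0.0011, -0.0003]), 'joint_torque': array([ -0.    , -40.4211, -23.739 ,   0.0703,   0.025 ,  -0.    ]), 'eef_pos': array([ 0.1852, -0.5444,  0.2055]), 'orientation': array([0.9866, 0.1632, 0.    , 0.0001]), 'wrist_force': array([-0.5894, -0.2308,  0.2548]), 'torque': array([ 0.0216, -0.0306, -0.022 ]), 'finger_force': 0.0, 'grip_width': 0.09384624865277674}
```

View pics/s0.png

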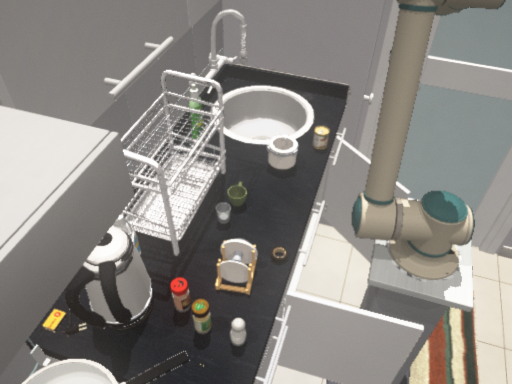

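View pics/t0.png

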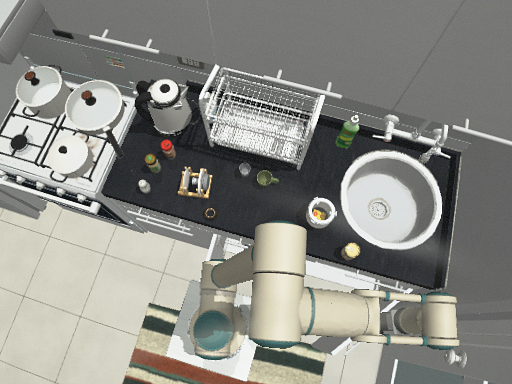

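The scene picture shows the rack with the lid at about (237,265), the canister at (283,152), cup (237,193), glass (223,212), tape (279,254) and tin (321,137). The top view shows the rack at (197,182) and the canister at (320,213).

```bash
python3 - <<'E'
from h import *
np.set_printoptions(precision=4,suppress=True)
S={"lid":[239.3,250.2],"lid_knob":[234.5,261.5],"plate_rack":[240.9,264.7],"canister_mouth":[285.5,143.8],"canister":[283.6,161.2]}
T={"lid":[201.8,184.3],"lid_knob":[189.3,178.5],"plate_rack":[202,187],"canister_mouth":[320.8,209.4],"canister":[319.9,215.4]}
Z={"lid":.06,"lid_knob":.06,"plate_rack":0,"canister_mouth":.09,"canister":0}
for k in S: print(k,tri("scene",S[k],"top",T[k]),atz("scene",S[k],Z[k])[:2],atz("top",T[k],Z[k])[:2])
for l in("espresso_cup","shot_glass","tape_roll","tuna_tin","salt_shaker","spice_b"):
  for n in("scene","top"):
    print(l,n,[(round(d["confidence"],2),atz(n,d["pixel"],0)[:2]) for d in landmark_of(n,l)[:2]])
a=snapshot("scene");b=snapshot("top")
ca=cv2.resize(a[225:305,190:290],(800,640),interpolation=2)[:600]
cb=cv2.resize(b[155:215,160:240],(800,600),interpolation=2)
cv2.imwrite("pics/c1.png",np.hstack([cv2.resize(ca,(400,300)),cv2.resize(cb,(400,300))])[:,:,::-1])
E
```

```text
lid (array([0.5245, 0.2266, 0.0569]), np.float64(0.009042814905492986)) [0.5283 0.2277] [0.5188 0.2257]
lid_knob (array([0.524 , 0.2796, 0.0735]), np.float64(0.00021661789354387334)) [0.5275 0.2704] [0.5284 0.2833]
plate_rack (array([0.5234, 0.2346, 0.0013]), np.float64(0.004356823498361038)) [0.5214 0.2343] [0.526  0.2349]
canister_mouth (array([ 0.5323, -0.2622,  0.0939]), np.float64(0.014603610802386065)) [ 0.5258 -0.2638] [ 0.5413 -0.2632]
canister (array([ 0.537 , -0.2742, -0.0002]), np.float64(0.014988446237176526)) [ 0.5292 -0.271 ] [ 0.5448 -0.2748]
espresso_cup scene []
espresso_cup top [(0.53, array([ 0.6286, -0.0254]))]
shot_glass scene [(0.68, array([0.6503, 0.0828])), (0.23, array([ 0.6383, -0.027 ]))]
shot_glass top [(0.54, array([0.6305, 0.092 ])), (0.5, array([ 0.5383, -0.2712]))]
tape_roll scene [(0.76, array([0.4125, 0.1696]))]
tape_roll top [(0.74, array([ 0.417 , -0.4173])), (0.5, array([0.4183, 0.1723]))]
tuna_tin scene [(0.82, array([ 0.4225, -0.4335]))]
tuna_tin top [(0.72, array([ 0.4207, -0.4199])), (0.48, array([0.5486, 0.2937]))]
salt_shaker scene [(0.81, array([0.4415, 0.4616])), (0.31, array([0.5489, 0.1823]))]
salt_shaker top [(0.45, array([0.4466, 0.4616]))]
spice_b scene [(0.89, array([0.6291, 0.4138])), (0.85, array([0.5429, 0.4486]))]
spice_b top [(0.72, array([0.6321, 0.4161])), (0.48, array([0.5536, 0.4502]))]
```

View pics/c1.png

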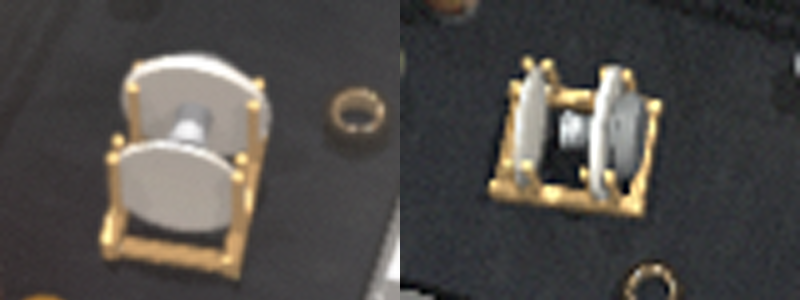

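The crop shows the front dowel tops in both views, with the lid at the far slot and its knob facing the saucer. Next: fit the rack pose and look closely at the canister.

```bash
python3 - <<'E'
from h import *
from scipy.optimize import least_squares
np.set_printoptions(precision=4,suppress=True)
s=lambda u,v:(190+u/4,225+v/4)
t=lambda u,v:(160+(u-400)/5,155+v/5)
obs=[("scene",(9.5,44,86),s(259,84)),("scene",(9.5,-44,86),s(136,68)),]
# try both dowel / y sign assignments via yaw ~ +pi/2
o=[("scene",(9.5,-44,86),s(136,68)),("scene",(9.5,44,86),s(259,84)),("top",(9.5,44,86),t(587,176)),("top",(-9.5,44,86),t(610,176)),("top",(-9.5,-44,86),t(630,73))]
def f(p):
    r=[]
    for n,q,px in o:
        c,si=np.cos(p[2]),np.sin(p[2])
        P=[p[0]+(c*q[0]-si*q[1])/1e3,p[1]+(si*q[0]+c*q[1])/1e3,q[2]/1e3]
        r+=list(proj(n,P)[0]-px)
    return np.array(r)
r=least_squares(f,[.524,.232,1.57],loss="soft_l1");print(r.x);print(r.fun if 0 else f(r.x).reshape(-1,2))
print("rail dir top", [atz("top",t(*q),.02)[:2] for q in((492,190),(645,212),(660,105))])
for q in((117,142),(240,160)): print("outer dowel",atz("scene",s(*q),.086)[:2])
a=snapshot("scene");b=snapshot("top")
ca=cv2.resize(a[130:175,255:315],(400,300),interpolation=2);cb=cv2.resize(b[190:235,290:350],(400,300),interpolation=2)
cv2.imwrite("pics/c2.png",np.hstack([ca,cb])[:,:,::-1])
E
```

```text
[0.5288 0.2225 1.7098]
[[ 0.0947  1.513 ]
 [-0.7492  2.1338]
 [ 0.8001 -0.2419]
 [ 0.8667  0.4105]
 [ 0.8717  0.767 ]]
rail dir top [array([0.4671, 0.3166]), array([0.4847, 0.1877]), array([0.5787, 0.2055])]
outer dowel [0.562  0.2988]
outer dowel [0.4757 0.2854]
```

View pics/c2.png

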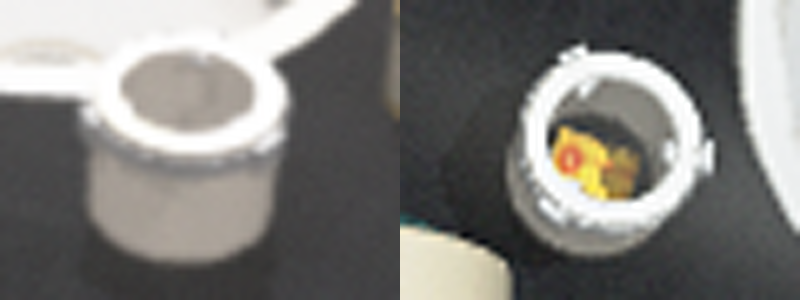

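The canister rim shows bore extents of about 120–254 × 50–131 in the scene crop and 546–685 × 70–205 in the top crop. The match box is inside.

```bash
cat >> h.py <<'E'
def rel(tgt):
    "shift to target TCP in tool axes, as fraction of 0.5 m"
    o=observe(); return R.from_quat(o["orientation"]).inv().apply(np.array(tgt)-o["eef_pos"])/.5
E
python3 - <<'E'
from h import *
np.set_printoptions(precision=4,suppress=True)
k=6.667
for n,x0,y0,ex in(("scene",255,130,[(120,90),(254,90),(187,50),(187,131)]),("top",290,190,[(546-400,137),(685-400,137),(215,70),(215,205)])):
    P=np.array([atz(n,(x0+(u+.5)/k-.5,y0+(v+.5)/k-.5),.09)[:2] for u,v in ex]);print(n,P.ravel(),P.mean(0),(P[:2].mean(0)+P[2:].mean(0))/2)
print("dishrack foot",atz("scene",(175,248),0),atz("top",(207,140),.0),atz("top",(300,165),0),tri("scene",(222,88),"top",(322,92)),tri("scene",(165,170),"top",(213,100)))
print(rel([.527,.225,.30]))
E
```

```text
scene [ 0.5716 -0.2521  0.5022 -0.2768  0.5466 -0.299   0.5272 -0.2301] [ 0.5369 -0.2645] [ 0.5369 -0.2645]
top [ 0.5281 -0.2284  0.5511 -0.3077  0.58   -0.2585  0.4992 -0.277 ] [ 0.5396 -0.2679] [ 0.5396 -0.2679]
dishrack foot [0.7365 0.2412 0.    ] [0.7421 0.2847 0.    ] [ 0.7416 -0.1407  0.    ] (array([ 0.7704, -0.1385,  0.3951]), np.float64(0.13933686411835572)) (array([0.7436, 0.2289, 0.3218]), np.float64(0.027455002358757648))
[ 1.1428 -1.2368 -0.1891]
```

```bash
python3 -m inch '[[[0,0,-0.09],0.19,0],[[0,0,-0.09],0.19,0],[[0,0,0],0,0]]'; python3 -c "
from h import *
o=observe();print(rel([.527,.225,.30]),R.from_quat(o['orientation']).as_matrix()[:,1],o['grip_width'])"
```

```text
clock: 1.7
eef_pos: [0.1859, -0.5476, 0.3021]
orientation: [0.998, 0.068, 0.001, 0.006]
wrist_force: [-0.3, 0.3, 0.7]
grip_width: 0.0735
finger_force: 0.0
[ 0.88657849 -1.43771975 -0.01319856] [ 0.13634923 -0.99057868  0.01275812] 0.07350886931437466
```

```bash
python3 -m inch '[[[0.05,-0.08,0],0,0],[[0.05,-0.08,0],0,0],[[0.05,-0.08,0],0,0],[[0.05,-0.08,0],0,0],[[0.05,-0.08,0],0,0],[[0.05,-0.08,0],0,0],[[0.05,-0.08,0],0,0],[[0.05,-0.08,0],0,0]]';python3 -m inch '[[[0.05,-0.08,0],0,0],[[0.05,-0.08,0],0,0],[[0.05,-0.08,0],0,0],[[0.05,-0.08,0],0,0],[[0.05,-0.08,0],0,0],[[0.05,-0.08,0],0,0],[[0.05,-0.08,0],0,0],[[0,0,0],0,0]]'; python3 -c "
from h import *
o=observe();print(rel([.527,.225,.30]),R.from_quat(o['orientation']).as_matrix()[:,1],o['grip_width'])"
```

```text
clock: 2.5
eef_pos: [0.3394, -0.198, 0.295]
orientation: [0.998, 0.069, 0.0, -0.0]
wrist_force: [0.5, -0.8, -0.5]
grip_width: 0.0469
finger_force: 0.0
clock: 3.3
eef_pos: [0.4754, 0.1063, 0.2942]
orientation: [0.997, 0.072, -0.0, -0.001]
wrist_force: [-0.3, -1.2, -0.4]
grip_width: 0.0469
finger_force: 0.0
[ 0.13635676 -0.22011522 -0.01110122] [ 0.14445665 -0.98950759 -0.00264746] 0.0468891440212877
```

```bash
python3 -m inch '[[[0.046,-0.074,0],0,0],[[0.046,-0.074,0],0,0],[[0.044,-0.072,0],0,0],[[0,0,0.09],0,0],[[0,0,0.09],0,0],[[0,0,0.06],0,0],[[0,0,0],0,0],[[0,0,0],0,0]]'; python3 -c "
from h import *
np.set_printoptions(precision=4,suppress=True)
o=observe();print(o['eef_pos'],rel([.527,.225,.1]),R.from_quat(o['orientation']).as_matrix()[:,1],o['grip_width'])
a=save('scene','s1.png');b=snapshot('top')
cv2.imwrite('pics/c3.png',np.hstack([cv2.resize(a[180:300,180:300],(400,400),interpolation=2),cv2.resize(b[135:215,160:240],(400,400),interpolation=2)])[:,:,::-1])"
```

```text
clock: 4.1
eef_pos: [0.5265, 0.2189, 0.1756]
orientation: [0.998, 0.069, -0.0, 0.0]
wrist_force: [0.1, 0.4, 0.6]
grip_width: 0.0471
finger_force: 0.0
[0.5265 0.2189 0.1756] [ 0.0028 -0.012   0.1512] [ 0.1369 -0.9906  0.0005] 0.04710598915695083
```

View pics/c3.png

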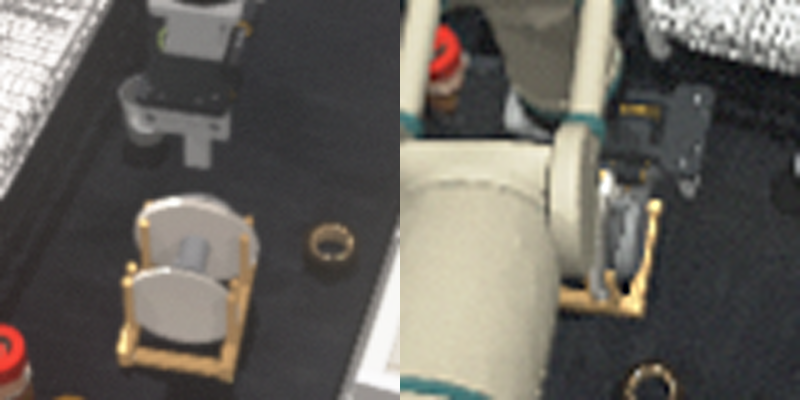

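Gripper is above the lid (finger at (198,150), lid rim at (196,200) in the crop); nothing has been disturbed.

```bash
python3 -m inch '[[[0.002,-0.01,0.06],0,0],[[0,0,0.06],0,0],[[0,0,0.03],0,0],[[0,0,0],0,0],[[0,0,0],0,0]]'; python3 -m inch '[[[0,0,0],0,1],[[0,0,0],0,1],[[0,0,0],0,1],[[0,0,0],0,1],[[0,0,0],0,1]]'
```

```text
clock: 4.7
eef_pos: [0.5282, 0.225, 0.1023]
orientation: [0.998, 0.069, 0.002, -0.0]
wrist_force: [-0.5, -0.2, 0.8]
grip_width: 0.0468
finger_force: 0.0
clock: 5.2
eef_pos: [0.5267, 0.2277, 0.1011]
orientation: [0.998, 0.068, 0.0, -0.003]
wrist_force: [-1.6, 11.6, 1.5]
grip_width: 0.0104
finger_force: 5.8
```

```bash
python3 -m inch '[[[0,-0.008,0],0,1],[[0,0,0],0,1],[[0,0,0],0,1],[[0,0,0],0,1]]'
```

```text
clock: 5.6
eef_pos: [0.5263, 0.2296, 0.1008]
orientation: [0.998, 0.069, 0.0, -0.001]
wrist_force: [-0.8, 4.4, 1.9]
grip_width: 0.0078
finger_force: 29.8
```

```bash
python3 -m inch '[[[0,-0.002,-0.03],0,1],[[0,0,-0.05],0,1],[[0,0,-0.06],0,1],[[0,0,-0.06],0,1],[[0,0,-0.06],0,1],[[0,0,-0.03],0,1],[[0,0,0],0,1],[[0,0,0],0,1]]';  python3 -c "
from h import *
np.set_printoptions(precision=4,suppress=True)
o=observe();print(o['eef_pos'],rel([.48,.09,.25]))
a=save('scene','s2.png');b=snapshot('top')
cv2.imwrite('pics/c4.png',np.hstack([cv2.resize(a[160:300,180:320],(400,400),interpolation=2),cv2.resize(b[135:215,160:240],(400,400),interpolation=2)])[:,:,::-1])"
```

```text
clock: 6.4
eef_pos: [0.5255, 0.2287, 0.2442]
orientation: [0.998, 0.069, -0.001, 0.001]
wrist_force: [0.5, -0.8, -2.1]
grip_width: 0.0074
finger_force: 29.8
[0.5255 0.2287 0.2442] [-0.1281  0.2623 -0.0109]
```

View pics/c4.png

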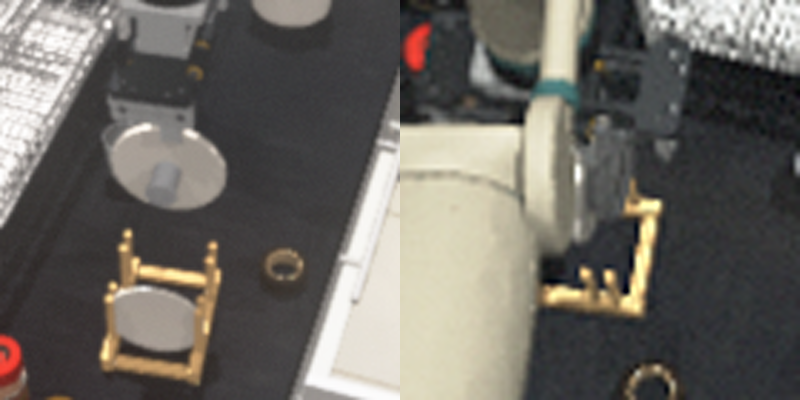

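The lid hangs upright from the gripper, clear of the rack, knob facing the scene camera (crop (165,185)). Carry it to open worktop and lower it onto its rim.

```bash
python3 -m inch '[[[-0.032,0.065,0],0,1],[[-0.032,0.065,0],0,1],[[-0.032,0.065,0],0,1],[[-0.032,0.065,0],0,1],[[0,0,0.09],0,1],[[0,0,0.09],0,1],[[0,0,0.08],0,1],[[0,0,0],0,1]]';python3 -m inch '[[[0,0,0],0,1],[[0,0,0.02],0,1],[[0,0,0],0,1]]'
```

```text
clock: 7.3
eef_pos: [0.4743, 0.0914, 0.1096]
orientation: [0.998, 0.069, -0.008, 0.0]
wrist_force: [-1.3, 1.1, -0.9]
grip_width: 0.0073
finger_force: 30.0
clock: 7.6
eef_pos: [0.4812, 0.0923, 0.1061]
orientation: [0.998, 0.069, 0.001, 0.0]
wrist_force: [-1.3, 0.2, -1.5]
grip_width: 0.0078
finger_force: 30.0
```

```bash
python3 -m inch '[[[0,0,0.008],0,1],[[0,0,0],0,1],[[0,0,0],0,1]]';python3 -m inch '[[[0,0,0.008],0,1],[[0,0,0],0,1],[[0,0,0],0,1]]'
```

```text
clock: 7.9
eef_pos: [0.4807, 0.0922, 0.1018]
orientation: [0.998, 0.069, 0.0, 0.0]
wrist_force: [0.1, -0.4, -1.6]
grip_width: 0.0079
finger_force: 30.0
clock: 8.2
eef_pos: [0.4804, 0.0922, 0.0973]
orientation: [0.998, 0.069, -0.0, 0.0]
wrist_force: [0.1, 0.2, -1.7]
grip_width: 0.008
finger_force: 30.0
```

```bash
python3 -m inch '[[[0,0,0.005],0,1],[[0,0,0],0,1],[[0,0,0],0,1]]';
```

```text
clock: 8.5
eef_pos: [0.4815, 0.0923, 0.0969]
orientation: [0.998, 0.069, 0.001, -0.0]
wrist_force: [-1.9, -0.1, 10.8]
grip_width: 0.0081
finger_force: 30.0
```

```bash
python3 -m inch '[[[0,0,0],0,0.1],[[0,0,0],0,0.1],[[0,0,0],0,0.1],[[0,0,0],0,0.1]]';  python3 -c "
from h import *
a=save('scene','s3.png')
cv2.imwrite('pics/c5.png',cv2.resize(a[140:280,180:320],(400,400),interpolation=2)[:,:,::-1])"
```

```text
clock: 8.9
eef_pos: [0.4804, 0.0922, 0.0947]
orientation: [0.998, 0.069, -0.0, 0.0]
wrist_force: [0.2, -0.1, 0.5]
grip_width: 0.0365
finger_force: 0.0
```

View pics/c5.png

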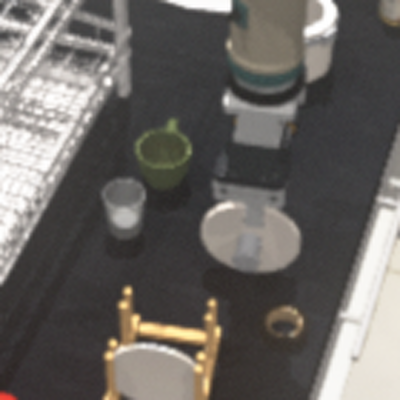

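```bash
python3 -m inch '[[[0,0.01,-0.005],0,0.1],[[0,0.02,0],0,0.1],[[0,0.02,0],0,0.1],[[0,0.02,0],0,0.1],[[0,0.02,0],0,0.1],[[0,0.02,0],0,0.1],[[0,0,0],0,0.1],[[0,0,0],0,0.1]]';  python3 -c "
from h import *
a=save('scene','s4.png')
cv2.imwrite('pics/c6.png',cv2.resize(a[140:280,180:320],(400,400),interpolation=2)[:,:,::-1])"
```

```text
clock: 9.75
eef_pos: [0.488, 0.0374, 0.0974]
orientation: [0.998, 0.068, -0.0, -0.0]
wrist_force: [-0.8, 0.9, -0.5]
grip_width: 0.0422
finger_force: 0.0
```

View pics/c6.png

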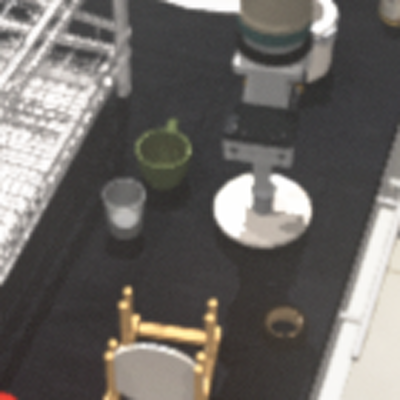

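The lid appears to have fallen plug-down, with the knob upright at about crop (265,195). I raise the arm and check.

```bash
python3 -m inch '[[[0,0,-0.08],0,-1],[[0,0,-0.09],0,-1],[[0,0,-0.09],0,-1],[[-0.08,0,0],0,-1],[[-0.08,0,0],0,-1],[[-0.08,0,0],0,-1],[[0,0,0],0,-1],[[0,0,0],0,-1]]';  python3 -c "
from h import *
np.set_printoptions(precision=4,suppress=True)
a=save('scene','s5.png');b=snapshot('top')
A=landmark_of('scene','lid_knob');B=landmark_of('top','lid_knob');L=landmark_of('scene','lid')
for n,Q,z in(('scene',A,.064),('top',B,.064),('scene',L,.023)): print([(d['confidence'],d['pixel'],atz(n,d['pixel'],z)) for d in Q[:2]])
cv2.imwrite('pics/c7.png',np.hstack([cv2.resize(a[170:250,220:300],(400,400),interpolation=2),cv2.resize(b[160:240,220:300],(400,400),interpolation=2)])[:,:,::-1])"
```

```text
clock: 10.6
eef_pos: [0.3691, 0.0215, 0.2279]
orientation: [0.998, 0.069, 0.001, 0.0]
wrist_force: [0.1, 0.1, -0.6]
grip_width: 0.094
finger_force: 0.0
[(0.98, [270.7, 205.2], array([0.4933, 0.0264, 0.064 ]))]
[(0.58, [245.8, 204.6], array([0.4851, 0.028 , 0.064 ]))]
[(0.7, [271.6, 213.6], array([0.4891, 0.024 , 0.023 ]))]
```

View pics/c7.png

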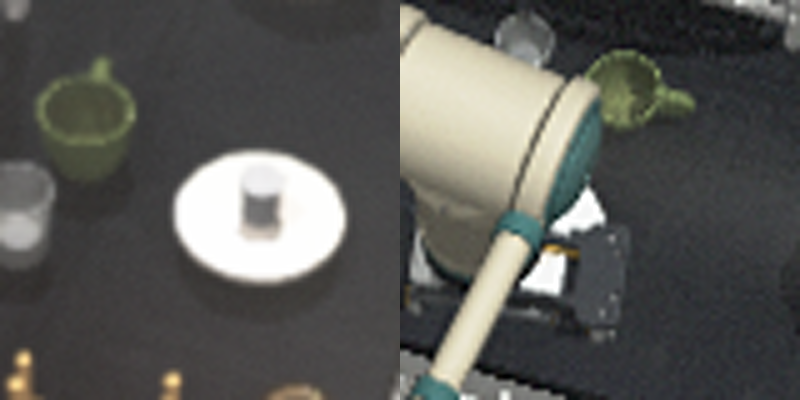

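The lid lies flat with its knob up (knob cap at crop (263,181), plate centre (260,215)), and the bystanders are undisturbed.

```bash
python3 -c "
from h import *
np.set_printoptions(precision=4,suppress=True)
print(atz('scene',(271.7,212.6),.031),atz('scene',(272.2,205.8),.064),rel([.490,.025,.036]),observe()['joint_pos'])"
```

```text
[0.4883 0.0268 0.031 ] [0.4879 0.0274 0.064 ] [0.2383 0.0257 0.3825] [-0.1307 -0.0548  1.8382  0.      1.3583  1.3019]
```

```bash
python3 -m inch '[[[0.078,0.007,0],0,-1],[[0.078,0.007,0],0,-1],[[0.078,0.007,0],0,-1],[[0,0,0.09],0,-1],[[0,0,0.09],0,-1],[[0,0,0.08],0,-1],[[0,0,0],0,-1],[[0,0,0],0,-1]]'; python3 -c "
from h import *
np.set_printoptions(precision=4,suppress=True)
print(rel([.488,.027,.036]))
a=snapshot('scene')
cv2.imwrite('pics/c8.png',cv2.resize(a[150:250,220:320],(500,500),interpolation=2)[:,:,::-1])"
```

```text
clock: 11.65
eef_pos: [0.4871, 0.0269, 0.0973]
orientation: [0.998, 0.069, -0.001, -0.0]
wrist_force: [0.8, 0.1, -0.3]
grip_width: 0.0941
finger_force: 0.0
[0.0019 0.0002 0.1227]
```

View pics/c8.png

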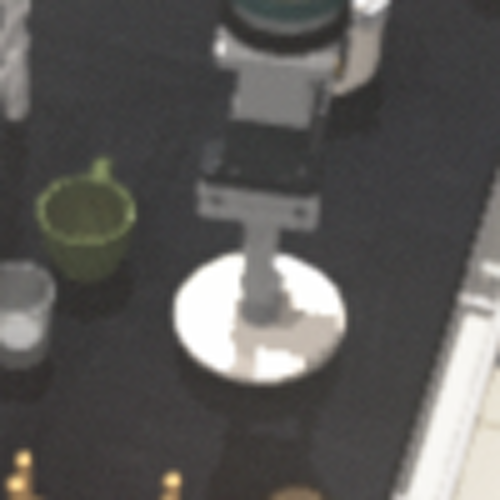

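The fingers straddle the knob laterally (finger at crop (260,285), in line with the plate centre). Descend, grip, release, turn 90° and regrip to centre it in both axes.

```bash
python3 -m inch '[[[0,0,0.06],0,-0.4],[[0,0,0.06],0,-0.4],[[0,0,0],0,-0.4],[[0,0,0],0,1],[[0,0,0],0,1],[[0,0,0],0,1],[[0,0,0],0,1],[[0,0,0],0,1]]';python3 -m inch '[[[0,0,0],0,1],[[0,0,0],0,1],[[0,0,0],0,1],[[0,0,0],0,1]]'
```

```text
clock: 12.5
eef_pos: [0.487, 0.0268, 0.0382]
orientation: [0.998, 0.069, 0.001, 0.0]
wrist_force: [-0.4, -2.5, 1.7]
grip_width: 0.034
finger_force: 0.9
clock: 12.9
eef_pos: [0.4872, 0.0265, 0.038]
orientation: [0.998, 0.069, 0.001, 0.0]
wrist_force: [-0.1, -1.9, 6.2]
grip_width: 0.0296
finger_force: 30.0
```

```bash
python3 -m inch '[[[0,0,0],0,-0.4],[[0,0,0],0,-0.4],[[0,0,0],0,-0.4],[[0,0,0],-0.28,-0.4],[[0,0,0],-0.28,-0.4],[[0,0,0],-0.28,-0.4],[[0,0,0],-0.28,-0.4],[[0,0,0],-0.28,-0.4]]';python3 -m inch '[[[0,0,0],-0.28,-0.4],[[0,0,0],-0.28,-0.4],[[0,0,0],-0.28,-0.4],[[0,0,0],-0.28,-0.4],[[0,0,0],-0.28,-0.4],[[0,0,0],-0.28,-0.4],[[0,0,0.006],-0.06,-0.4],[[0,0,0],0,-0.4]]';python3 -m inch '[[[0,0,0],0,1],[[0,0,0],0,1],[[0,0,0],0,1],[[0,0,0],0,1],[[0,0,0],0,1],[[0,0,0],0,1],[[0,0,0],0,1]]'
```

```text
clock: 13.7
eef_pos: [0.4861, 0.0271, 0.0371]
orientation: [0.912, 0.409, -0.0, -0.0]
wrist_force: [-0.0, 0.4, -0.0]
grip_width: 0.0658
finger_force: 0.0
clock: 14.5
eef_pos: [0.4859, 0.027, 0.0339]
orientation: [0.658, 0.753, -0.0, -0.001]
wrist_force: [1.3, -0.9, -1.3]
grip_width: 0.0656
finger_force: 0.0
clock: 15.2
eef_pos: [0.4878, 0.0268, 0.035]
orientation: [0.657, 0.754, 0.001, 0.001]
wrist_force: [2.4, -0.0, 2.4]
grip_width: 0.0292
finger_force: 30.0
```

```bash
python3 -m inch '[[[0,0,-0.03],0,1],[[0,0,-0.06],0,1],[[0,0,-0.09],0,1],[[0,0,-0.09],0,1],[[0,0,-0.06],0,1],[[0,0,0],0,1]]'; python3 -c "
from h import *
np.set_printoptions(precision=4,suppress=True)
print(rel([.538,-.266,.2]))"
```

```text
clock: 15.8
eef_pos: [0.4883, 0.0267, 0.203]
orientation: [0.657, 0.754, 0.002, 0.003]
wrist_force: [-0.0, 0.7, -1.8]
grip_width: 0.0297
finger_force: 30.0
[-0.5935  0.0185  0.0072]
```

```bash
python3 -m inch '[[[-0.06,0.002,0],0,1],[[-0.09,0.002,0],0,1],[[-0.09,0.002,0],0,1],[[-0.09,0.002,0],0,1],[[-0.09,0.002,0],0,1],[[-0.09,0.002,0],0,1],[[-0.06,0.002,0],0,1],[[-0.02,0,0],0,1]]';python3 -m inch '[[[0,0,0.04],0,1],[[0,0,0],0,1],[[0,0,0],0,1]]'; python3 -c "
from h import *
np.set_printoptions(precision=4,suppress=True)
print(rel([.538,-.266,.2]))
a=snapshot('scene');b=snapshot('top')
A=landmark_of('scene','lid_knob');B=landmark_of('top','lid_knob')
print(A,B)
z=observe()['eef_pos'];print(proj('scene',z),proj('top',z))
cv2.imwrite('pics/c9.png',np.hstack([cv2.resize(a[100:180,245:325],(400,400),interpolation=2),cv2.resize(b[170:250,280:360],(400,400),interpolation=2)])[:,:,::-1])"
```

```text
clock: 16.6
eef_pos: [0.5324, -0.2668, 0.1961]
orientation: [0.658, 0.753, -0.001, -0.002]
wrist_force: [0.0, -0.5, -1.6]
grip_width: 0.0294
finger_force: 30.0
clock: 16.9
eef_pos: [0.5325, -0.2626, 0.1781]
orientation: [0.657, 0.754, -0.0, -0.002]
wrist_force: [-0.5, -0.3, -1.2]
grip_width: 0.0296
finger_force: 30.0
[-0.008   0.0098 -0.0438]
[{'pixel': [287.8, 113.9], 'confidence': 0.8}] [{'pixel': [325.6, 200.0], 'confidence': 0.55}]
[[284.9188 122.983 ]] [[324.8226 204.4772]]
```

View pics/c9.png

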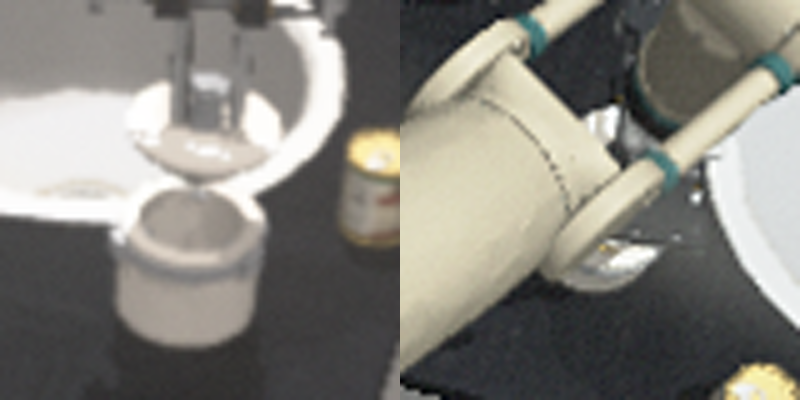

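```bash
python3 - <<'E'
from h import *
np.set_printoptions(precision=2,suppress=True)
th=np.linspace(0,2*np.pi,120)
def ring(c,r,z): return np.c_[c[0]+r*np.cos(th),c[1]+r*np.sin(th),0*th+z]
def ext(n,P,x0,y0):
    q=(proj(n,P)-[x0,y0]+.5)*5; return q.min(0),q.max(0)
z=observe()['eef_pos']
print("lid plate",ext("scene",np.r_[ring(z,.055,z[2]-.012),ring(z,.055,z[2]-.004)],245,100))
for c in((.537,-.2645),(.538,-.266),(.5396,-.268)):
  print(c,"bore",ext("scene",ring(c,.039,.09),245,100),"body low",ext("scene",ring(c,.052,.0),245,100),"bore top-cam(c2)",[(v-0) for v in ext("top",ring(c,.039,.09),290,190)])
E
```

```text
lid plate (array([123.06,  77.09]), array([280.04, 178.9 ]))
(0.537, -0.2645) bore (array([137.21, 185.2 ]), array([243.87, 251.54])) body low (array([114.97, 267.86]), array([251.75, 357.16])) bore top-cam(c2) [array([107.52,  57.64]), array([206.26, 153.15])]
(0.538, -0.266) bore (array([136.5 , 183.77]), array([243.07, 250.  ])) body low (array([114.3 , 266.43]), array([250.97, 355.59])) bore top-cam(c2) [array([109.66,  56.99]), array([208.38, 152.47])]
(0.5396, -0.268) bore (array([135.19, 181.78]), array([241.65, 247.87])) body low (array([113.06, 264.45]), array([249.6 , 353.43])) bore top-cam(c2) [array([112.6 ,  55.81]), array([211.28, 151.25])]
```

```bash
python3 -m inch '[[[-0.0095,0.0117,0],0,1],[[0,0,0.03],0,1],[[0,0,0.03],0,1],[[0,0,0.02],0,1],[[0,0,0],0,1],[[0,0,0],0,1],[[0,0,0],0,1]]'; python3 -c "
from h import *
np.set_printoptions(precision=4,suppress=True)
print(rel([.539,-.2667,.2]))"
```

```text
clock: 17.8
eef_pos: [0.5408, -0.2687, 0.1403]
orientation: [0.657, 0.754, 0.0, 0.001]
wrist_force: [0.4, -0.7, -1.4]
grip_width: 0.029
finger_force: 30.0
[ 0.0043 -0.003  -0.1193]
```

```bash
python3 -m inch '[[[0.003,-0.003,0.01],0,1],[[0,0,0.015],0,1],[[0,0,0],0,1],[[0,0,0],0,1]]'; python3 -c "
from h import *
np.set_printoptions(precision=4,suppress=True)
print(rel([.539,-.2667,.12]))";python3 -m inch '[[[0,0,0.008],0,1],[[0,0,0],0,1],[[0,0,0],0,1]]'
```

```text
clock: 18.2
eef_pos: [0.5383, -0.2669, 0.1266]
orientation: [0.657, 0.754, -0.0, -0.0]
wrist_force: [1.1, 0.4, -1.9]
grip_width: 0.0291
finger_force: 30.0
[0.0002 0.0015 0.0132]
clock: 18.5
eef_pos: [0.5385, -0.267, 0.1229]
orientation: [0.657, 0.754, -0.0, -0.0]
wrist_force: [0.3, 0.8, -2.2]
grip_width: 0.0301
finger_force: 30.0
```

Well centred; now lower in small steps while watching the force.

```bash
for i in 1 2 3; do python3 -m inch '[[[0,0,0.006],0,1],[[0,0,0],0,1]]' | grep -E "pos|wrist"; done
```

```text
eef_pos: [0.5385, -0.2669, 0.12]
wrist_force: [0.4, 0.9, -1.1]
eef_pos: [0.5385, -0.2655, 0.1185]
wrist_force: [-1.6, 4.3, 8.4]
eef_pos: [0.5381, -0.2639, 0.1167]
wrist_force: [-3.7, 8.4, 16.3]
```

```bash
python3 -m inch '[[[0.006,-0.003,0],0,1],[[0,0,0],0,1],[[0,0,0],0,1]]' | grep -E "pos|wrist|ori";
```

```text
eef_pos: [0.5375, -0.2629, 0.1162]
orientation: [0.657, 0.754, 0.001, 0.001]
wrist_force: [-1.2, 5.5, 9.7]
```

```bash
python3 -m inch '[[[0.005,-0.001,0],0,1],[[0,0,0],0,1],[[0,0,0],0,1]]' | grep -E "pos|wrist|ori";for i in 1 2 3; do python3 -m inch '[[[0,0,0.006],0,1],[[0,0,0],0,1]]' | grep -E "pos|wrist|grip"; done
```

```text
eef_pos: [0.5371, -0.2614, 0.1155]
orientation: [0.657, 0.754, 0.001, 0.001]
wrist_force: [1.4, 2.9, 7.7]
eef_pos: [0.5361, -0.2598, 0.1127]
wrist_force: [-1.4, 6.8, 10.6]
grip_width: 0.0295
eef_pos: [0.5363, -0.2592, 0.111]
wrist_force: [-1.7, 9.3, 17.7]
grip_width: 0.0294
eef_pos: [0.5367, -0.2592, 0.1106]
wrist_force: [-4.4, 11.4, 29.1]
grip_width: 0.0292
```

```bash
python3 -c "
from h import *
a=snapshot('scene')
cv2.imwrite('pics/c10.png',cv2.resize(a[110:170,255:315],(600,600),interpolation=2)[:,:,::-1])
print(landmark_of('scene','lid'),landmark_of('scene','lid_knob'),observe()['wrist_force'],observe()['torque'],observe()['eef_pos'])"
```

```text
[{'pixel': [282.9, 138.6], 'confidence': 0.93}] [{'pixel': [281.6, 133.0], 'confidence': 0.82}] [-3.66414175 12.07066174 29.68952588] [1.75920869 0.74451792 0.16631411] [ 0.53674403 -0.25925594  0.11063736]
```

View pics/c10.png

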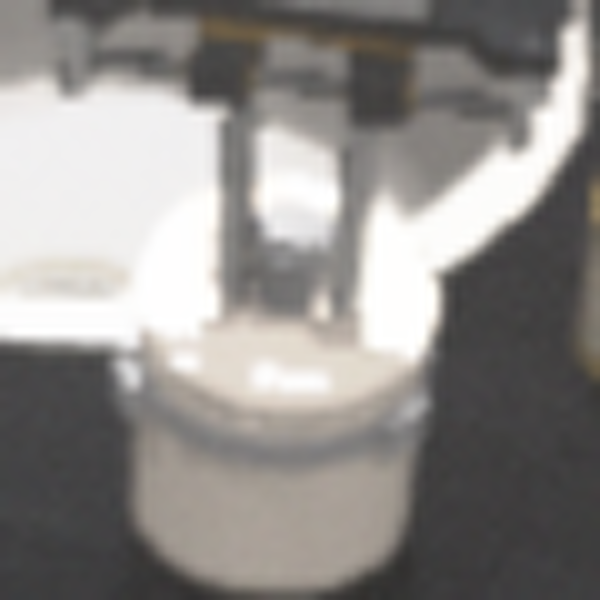

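The lid sits on the clips but tilted (near side low) and offset slightly right; plate spans about 135–440 and the canister rim about 125–430. I'll relieve the load, let go so that it seats on the clips, and press centrally on the knob.

```bash
python3 -m inch '[[[0,0,-0.006],0,1],[[0,0,-0.006],0,1],[[0,0,0],0,1]]' | grep -E "pos|wrist|grip";python3 -m inch '[[[0,0,0],0,0],[[0,0,0],0,0],[[0,0,0],0,0],[[0,0,0],0,0]]'
python3 -c "
from h import *
for i in range(2): print(landmark_of('scene','lid'),landmark_of('scene','lid_knob'),snapshot('scene').shape)
print(proj('scene',[[.538,-.266,.107],[.538,-.266,.148],[.538,-.266,.09],[.538,-.266,.131]]))"
```

```text
eef_pos: [0.5364, -0.2605, 0.1125]
wrist_force: [-0.4, 5.6, 10.4]
grip_width: 0.0294
clock: 21.15
eef_pos: [0.5343, -0.2609, 0.1113]
orientation: [0.657, 0.754, -0.0, -0.002]
wrist_force: [-3.0, 3.9, 7.8]
grip_width: 0.0468
finger_force: 3.9
[{'pixel': [282.9, 138.6], 'confidence': 0.93}] [{'pixel': [281.6, 133.0], 'confidence': 0.82}] (384, 512, 3)
[{'pixel': [283.4, 137.7], 'confidence': 0.79}] [{'pixel': [279.9, 130.8], 'confidence': 0.92}, {'pixel': [281.4, 163.2], 'confidence': 0.31}] (384, 512, 3)
[[282.73578897 139.05200176]
 [283.43516014 129.87406849]
 [282.45304836 142.76039643]
 [283.14212843 133.7204375 ]]
```

```bash
python3 -m inch '[[[0,0,-0.01],0,0],[[0,0,-0.02],0,-0.2],[[0,0,0],0,-0.2],[[0,0,0],0,-0.2]]'
python3 -c "
from h import *
for i in range(3): snapshot('scene');print(landmark_of('scene','lid'),landmark_of('scene','lid_knob'))"
```

```text
clock: 21.85
eef_pos: [0.5361, -0.2624, 0.1263]
orientation: [0.657, 0.754, -0.0, 0.001]
wrist_force: [0.2, -0.4, -0.1]
grip_width: 0.0562
finger_force: 0.0
[{'pixel': [279.7, 139.0], 'confidence': 0.91}] [{'pixel': [281.6, 132.4], 'confidence': 0.9}]
[{'pixel': [280.5, 138.2], 'confidence': 0.85}] [{'pixel': [283.6, 134.6], 'confidence': 0.63}]
[{'pixel': [285.1, 145.1], 'confidence': 0.78}, {'pixel': [320.3, 141.6], 'confidence': 0.44}] [{'pixel': [280.4, 130.6], 'confidence': 0.61}]
```

```bash
python3 -m inch '[[[0,0,-0.05],0,-0.2],[[0,0,-0.05],0,-0.2],[[0,0,0],0,1],[[0,0,0],0,1],[[0,0,0],0,1],[[0,0,0],0,1],[[0,0,0],0,1]]'
python3 -c "
from h import *
print(rel([.5375,-.2645,.15]))
M=[]
for i in range(6):
    snapshot('scene');a=landmark_of('scene','lid');b=landmark_of('scene','lid_knob');a and b and M.append(a[0]['pixel']+b[0]['pixel'])
print(np.round(M,1),np.median(M,0))"
```

```text
clock: 23.0
eef_pos: [0.5352, -0.2615, 0.1749]
orientation: [0.657, 0.754, -0.0, -0.001]
wrist_force: [0.1, -1.3, 0.5]
grip_width: 0.0199
finger_force: 0.0
[-0.00652468  0.00373003  0.04982922]
[[284.2 139.9 281.7 131.1]
 [284.7 140.4 280.7 132.1]
 [282.  142.  283.1 130.6]
 [282.6 137.  280.7 131.7]
 [285.2 139.6 281.4 132.4]
 [283.7 137.4 281.8 131.4]] [283.95 139.75 281.55 131.55]
```

```bash
python3 -m inch '[[[-0.006,0.003,0.02],0,1],[[0,0,0.01],0,1],[[0,0,0],0,1],[[0,0,0],0,1]]'|grep -E "pos|wrist|grip"; for i in 1 2 3 4; do python3 -m inch '[[[0,0,0.006],0,1],[[0,0,0],0,1]]' | grep -E "pos|wrist"; done
```

```text
eef_pos: [0.5375, -0.2645, 0.1605]
wrist_force: [0.2, -0.0, -0.0]
grip_width: 0.0003
eef_pos: [0.5375, -0.2645, 0.1577]
wrist_force: [0.7, 0.7, 1.0]
eef_pos: [0.5374, -0.2645, 0.1547]
wrist_force: [0.6, 0.1, 0.7]
eef_pos: [0.5374, -0.2645, 0.1516]
wrist_force: [0.6, 0.2, 0.4]
eef_pos: [0.5374, -0.2645, 0.1485]
wrist_force: [-0.2, -1.0, 1.2]
```

```bash
for i in 1 2 3 4 5; do python3 -m inch '[[[0,0,0.004],0,1],[[0,0,0],0,1]]' | grep -E "pos|wrist"; done
```

```text
eef_pos: [0.5376, -0.2646, 0.1467]
wrist_force: [-1.0, 0.1, 0.3]
eef_pos: [0.5381, -0.2647, 0.146]
wrist_force: [-0.5, -0.3, 4.7]
eef_pos: [0.5386, -0.2648, 0.1456]
wrist_force: [-0.8, 1.7, 11.0]
eef_pos: [0.5392, -0.2649, 0.1453]
wrist_force: [-3.3, 2.9, 17.3]
eef_pos: [0.5396, -0.265, 0.145]
wrist_force: [-3.8, 4.5, 24.3]
```

```bash
python3 - <<'E'
from h import *
th=np.linspace(0,2*np.pi,180,endpoint=False)
for n,f in(("scene","s0.png"),("top","t0.png")):
    g=cv2.GaussianBlur(cv2.cvtColor(cv2.imread("pics/"+f),cv2.COLOR_BGR2GRAY).astype(np.float32),(3,3),.6)
    res=[]
    for x in np.arange(.526,.552,.001):
        for y in np.arange(-.280,-.250,.001):
            def m(r,z=.09):
                p=proj(n,np.c_[x+r*np.cos(th),y+r*np.sin(th),0*th+z]).astype(np.float32)
                return np.median(cv2.remap(g,p[:,:1],p[:,1:],1)),cv2.remap(g,p[:,:1],p[:,1:],1).mean()
            res.append((m(.042)[1]+m(.045)[1]+m(.048)[1]-1.5*m(.036)[1]-1.5*m(.034)[1],x,y))
    res.sort(reverse=True);r=np.array(res[:12]);print(n,np.round(r[0],4),np.round(r.mean(0),4))
s=camera_params
E
```

```text
Traceback (most recent call last):
  File "h.py", line 16, in proj
    M,o,K,d=cam(n); q=(np.atleast_2d(P)-o)@M; q=q*[1,-1,-1]
            ~~~^^^
  File "h.py", line 5, in cam
    p=camera_params(n); a=np.array(p["attitude"],float)
ValueError: time passes only in moves, steps and waits
```

```bash
sed -i 's/^def cam(n)/from functools import lru_cache\n@lru_cache\ndef cam(n)/' h.py; cat > fit.py <<'E'
from h import *
th=np.linspace(0,2*np.pi,180,endpoint=False)
for n,f in(("scene","s0.png"),("top","t0.png")):
    g=cv2.GaussianBlur(cv2.cvtColor(cv2.imread("pics/"+f),cv2.COLOR_BGR2GRAY).astype(np.float32),(3,3),.6)
    res=[]
    for x in np.arange(.526,.552,.001):
        for y in np.arange(-.280,-.250,.001):
            def m(r,z=.09):
                p=proj(n,np.c_[x+r*np.cos(th),y+r*np.sin(th),0*th+z]).astype(np.float32)
                return cv2.remap(g,p[:,:1],p[:,1:],1).mean()
            res.append((m(.042)+m(.045)+m(.048)-1.5*m(.036)-1.5*m(.034),x,y))
    res.sort(reverse=True);r=np.array(res[:12]);print(n,np.round(r[0],4),np.round(r.mean(0),4))
E
python3 fit.py
```

```text
scene [144.0514   0.537   -0.265 ] [141.9468   0.5371  -0.2652]
top [239.257   0.538  -0.266] [233.4237   0.5377  -0.2658]
```

```bash
python3 -m inch '[[[0,0,-0.05],0,-0.2],[[0,0,0],0,-0.2],[[0,0,0],0,-0.2],[[0,0,0],0,-0.2],[[0,0,0],0,-0.2],[[0,0,0],0,-0.2]]'|grep -E "pos|wrist|width"; python3 -m inch '[[[0,0,0.04],0,-0.2],[[0,0,0.028],0,-0.2],[[0,0,0],0,-0.2],[[0,0,0],0,1],[[0,0,0],0,1],[[0,0,0],0,1],[[0,0,0],0,1],[[0,0,0],0,1]]'
```

```text
eef_pos: [0.5372, -0.2644, 0.1629]
wrist_force: [0.4, -1.2, -0.2]
grip_width: 0.0452
clock: 27.5
eef_pos: [0.5385, -0.2649, 0.1309]
orientation: [0.657, 0.754, 0.0, 0.001]
wrist_force: [0.3, 0.5, 2.8]
grip_width: 0.0288
finger_force: 30.0
```

```bash
python3 -m inch '[[[0,0,-0.02],0,1],[[0,0,-0.03],0,1],[[0,0,-0.05],0,1],[[0,0,0],0,1]]'|grep -E "pos|wrist|width"; python3 -c "
from h import *
np.set_printoptions(precision=4,suppress=True)
print(rel([.47,-.10,.18]))"
```

```text
eef_pos: [0.5392, -0.2657, 0.1833]
wrist_force: [1.0, -1.5, -1.1]
grip_width: 0.0291
[ 0.3472 -0.0919  0.0048]
```

```bash
python3 -m inch '[[[0.087,-0.023,0],0,1],[[0.087,-0.023,0],0,1],[[0.087,-0.023,0],0,1],[[0.087,-0.023,0],0,1],[[0,0,0.08],0,1],[[0,0,0.08],0,1],[[0,0,0.06],0,1],[[0,0,0],0,1]]'|grep -E "pos|wrist|width"; for i in 1 2; do python3 -m inch '[[[0,0,0.01],0,1],[[0,0,0],0,1]]' | grep -E "pos|wrist"; done
```

```text
eef_pos: [0.4638, -0.0968, 0.066]
wrist_force: [-0.5, 0.1, -1.8]
grip_width: 0.0291
eef_pos: [0.4691, -0.099, 0.0657]
wrist_force: [0.3, 0.5, -2.9]
eef_pos: [0.4687, -0.0988, 0.0605]
wrist_force: [-0.4, 0.1, -1.5]
```

```bash
for i in 1 2 3; do python3 -m inch '[[[0,0,0.007],0,1],[[0,0,0],0,1]]' | grep -E "pos|wrist"; done
```

```text
eef_pos: [0.4691, -0.099, 0.057]
wrist_force: [0.4, -0.9, 0.9]
eef_pos: [0.4705, -0.1016, 0.0557]
wrist_force: [-2.8, -5.9, 15.9]
eef_pos: [0.473, -0.1036, 0.0541]
wrist_force: [-1.7, -8.5, 23.3]
```

```bash
python3 -m inch '[[[0,0,-0.016],0,1],[[0,0,0],0,-0.3],[[0,0,0],0,-0.3],[[0,0,0],0,-0.3],[[0,0,0],0,-0.3],[[0,0,0],0,-0.3]]'; python3 -c "
from h import *
M=[]
for i in range(5):
    snapshot('scene');a=landmark_of('scene','lid');b=landmark_of('scene','lid_knob');a and b and M.append(a[0]['pixel']+b[0]['pixel'])
m=np.median(M,0);print(m,atz('scene',m[:2],.023),atz('scene',m[2:],.064))"
```

```text
clock: 30.3
eef_pos: [0.468, -0.0983, 0.057]
orientation: [0.657, 0.754, -0.0, -0.0]
wrist_force: [0.0, 0.1, -0.4]
grip_width: 0.0609
finger_force: 0.0
[288.8 188.8 288.2 180.8] [ 0.46627299 -0.10808719  0.023     ] [ 0.47016937 -0.10350883  0.064     ]
```

```bash
python3 -m inch '[[[-0.01,0,0.02],0,-0.3],[[0,0,0.023],0,-0.3],[[0,0,0],0,-0.3],[[0,0,0],0,1],[[0,0,0],0,1],[[0,0,0],0,1],[[0,0,0],0,1],[[0,0,0],0,1]]';python3 -m inch '[[[0,0,0],0,1],[[0,0,0],0,-0.3],[[0,0,0],0,-0.3],[[0,0,0],0,-0.3],[[0,0,0],0.28,-0.3],[[0,0,0],0.28,-0.3],[[0,0,0],0.28,-0.3],[[0,0,0],0.28,-0.3]]'|grep -E "pos|wrist|width";python3 -m inch '[[[0,0,0],0.28,-0.3],[[0,0,0],0.28,-0.3],[[0,0,0],0.28,-0.3],[[0,0,0],0.28,-0.3],[[0,0,0],0.28,-0.3],[[0,0,0],0.28,-0.3],[[0,0,0],0.28,-0.3],[[0,0,0],0.06,-0.3]]'
```

```text
clock: 31.85
eef_pos: [0.4688, -0.1035, 0.0362]
orientation: [0.657, 0.754, -0.0, 0.0]
wrist_force: [-1.0, -0.1, 0.6]
grip_width: 0.0296
finger_force: 30.0
eef_pos: [0.4692, -0.1035, 0.0359]
wrist_force: [-0.4, -0.6, -0.0]
grip_width: 0.0614
clock: 33.45
eef_pos: [0.4692, -0.1035, 0.0359]
orientation: [0.998, 0.067, 0.0, 0.0]
wrist_force: [0.0, -0.5, -1.2]
grip_width: 0.0614
finger_force: 0.0
```

```bash
python3 -m inch '[[[0,0,0.007],0,-0.3],[[0,0,0],0,-0.3],[[0,0,0],0,1],[[0,0,0],0,1],[[0,0,0],0,1],[[0,0,0],0,1],[[0,0,0],0,1],[[0,0,0],0,1]]'; python3 -c "
from h import *
print(rel([.5375,-.2655,.18]))"
```

```text
clock: 34.25
eef_pos: [0.4692, -0.1038, 0.0326]
orientation: [0.998, 0.069, 0.0, 0.0]
wrist_force: [0.3, -1.5, 0.5]
grip_width: 0.0295
finger_force: 30.0
[ 0.09089522  0.3393219  -0.29456208]
```

```bash
python3 -m inch '[[[0,0,-0.04],0,1],[[0,0,-0.08],0,1],[[0,0,-0.09],0,1],[[0,0,-0.08],0,1],[[0.022,0.084,0],0,1],[[0.022,0.085,0],0,1],[[0.023,0.085,0],0,1],[[0.023,0.085,0],0,1]]'|grep -E "pos|wrist|width";python3 -m inch '[[[0,0,0.04],0,1],[[0,0,0.04],0,1],[[0,0,0],0,1],[[0,0,0],0,1]]'|grep -E "pos|wrist|width"; python3 -c "
from h import *
print(rel([.5375,-.2655,.12]))"
```

```text
eef_pos: [0.5369, -0.2662, 0.1771]
wrist_force: [1.0, -0.2, -1.7]
grip_width: 0.0296
eef_pos: [0.5364, -0.2647, 0.137]
wrist_force: [0.7, 0.5, -1.0]
grip_width: 0.0296
[0.00192171 0.00183178 0.03402672]
```

```bash
python3 -m inch '[[[0.002,0.002,0.02],0,1],[[0,0,0.008],0,1],[[0,0,0],0,1],[[0,0,0],0,1]]'|grep -E "pos|wrist|width";for i in 1 2 3; do python3 -m inch '[[[0,0,0.005],0,1],[[0,0,0],0,1]]' | grep -E "pos|wrist"; done
```

```text
eef_pos: [0.5381, -0.2659, 0.1237]
wrist_force: [0.3, 0.3, -1.4]
grip_width: 0.0297
eef_pos: [0.5379, -0.266, 0.121]
wrist_force: [0.8, 0.8, -2.4]
eef_pos: [0.5379, -0.2661, 0.1183]
wrist_force: [0.6, -0.0, -1.2]
eef_pos: [0.5383, -0.2657, 0.1164]
wrist_force: [0.3, 1.3, 0.4]
```

```bash
for i in 1 2 3; do python3 -m inch '[[[0,0,0.005],0,1],[[0,0,0],0,1]]' | grep -E "pos|wrist|ori"; done
```

```text
eef_pos: [0.5385, -0.2658, 0.1136]
orientation: [0.998, 0.069, 0.001, -0.0]
wrist_force: [1.0, 1.9, 1.9]
eef_pos: [0.5398, -0.2656, 0.1122]
orientation: [0.998, 0.069, 0.002, 0.0]
wrist_force: [2.6, 4.0, 5.0]
eef_pos: [0.5408, -0.2652, 0.1112]
orientation: [0.998, 0.069, 0.003, 0.0]
wrist_force: [2.2, 5.8, 11.9]
```

```bash
python3 -m inch '[[[0.002,-0.003,0],0,1],[[0,0,0],0,1]]' | grep -E "pos|wrist";  for i in 1 2; do python3 -m inch '[[[0,0,0.005],0,1],[[0,0,0],0,1]]' | grep -E "pos|wrist|ori"; done
```

```text
eef_pos: [0.541, -0.2648, 0.1109]
wrist_force: [1.2, 2.3, 10.8]
eef_pos: [0.5412, -0.2644, 0.1083]
orientation: [0.998, 0.069, 0.003, 0.001]
wrist_force: [3.1, 3.0, 8.1]
eef_pos: [0.5392, -0.2645, 0.104]
orientation: [0.998, 0.069, 0.001, 0.0]
wrist_force: [0.6, 0.4, 0.7]
```

```bash
for i in 1 2 3 4; do python3 -m inch '[[[0,0,0.004],0,1],[[0,0,0],0,1]]' | grep -E "pos|wrist"; done
```

```text
eef_pos: [0.5382, -0.2641, 0.1006]
wrist_force: [0.9, 1.1, -0.2]
eef_pos: [0.5389, -0.2643, 0.0994]
wrist_force: [1.7, 2.3, 2.0]
eef_pos: [0.5392, -0.2646, 0.099]
wrist_force: [-0.8, 2.2, 10.0]
eef_pos: [0.5393, -0.2646, 0.0987]
wrist_force: [-2.1, 3.3, 18.1]
```

It snapped: tip 9–10 mm above the rim as expected, with a hard stop. Hold briefly, then tug in small steps.

```bash
python3 -m inch '[[[0,0,0.003],0,1],[[0,0,0],0,1],[[0,0,0],0,1]]' | grep -E "pos|wrist"; python3 -m inch '[[[0,0,-0.008],0,1],[[0,0,-0.007],0,1],[[0,0,0],0,1],[[0,0,0],0,1]]' | grep -E "pos|wrist";for i in 1 2 ; do python3 -m inch '[[[0,0,-0.003],0,1],[[0,0,0],0,1]]' | grep -E "clock|pos|wrist"; done
```

```text
eef_pos: [0.5394, -0.2647, 0.0986]
wrist_force: [-4.3, 3.5, 24.6]
eef_pos: [0.5387, -0.2645, 0.1]
wrist_force: [2.7, 0.6, -7.5]
clock: 39.35
eef_pos: [0.5385, -0.2644, 0.1014]
wrist_force: [4.7, -1.9, -14.0]
clock: 39.55
eef_pos: [0.5387, -0.2644, 0.1028]
wrist_force: [5.5, -2.5, -18.1]
```

```bash
python3 -m inch '[[[0,0,0.002],0,1],[[0,0,0],0,1],[[0,0,0],0,1]]' | grep -E "clock|pos|wrist"; python3 -m inch '[[[0,0,0],0,1],[[0,0,0],0,1],[[0,0,0],0,1],[[0,0,0],0,1],[[0,0,0],0,1]]' | grep -E "clock|pos|wrist|finger"; python3 -m inch '[[[0,0,0],0,1],[[0,0,0],0,1]]' | grep -E "clock|pos|wrist|finger"
```

```text
clock: 39.85
eef_pos: [0.5388, -0.2645, 0.1023]
wrist_force: [4.8, -1.5, -15.5]
clock: 40.35
eef_pos: [0.5388, -0.2645, 0.1023]
wrist_force: [4.3, -2.2, -15.1]
finger_force: 30.0
clock: 40.55
eef_pos: [0.5388, -0.2645, 0.1023]
wrist_force: [4.8, -2.5, -15.1]
finger_force: 30.0
```

```bash
python3 -m inch '[[[0,0,0.006],0,1],[[0,0,0.006],0,1],[[0,0,0.004],0,1],[[0,0,0],0,1],[[0,0,0],0,1]]' | grep -E "clock|pos|wrist"; python3 -m inch '[[[0,0,0],0,0.3],[[0,0,0],0,-0.2],[[0,0,0],0,-0.2],[[0,0,0],0,-0.2],[[0,0,0],0,-0.2]]' | grep -E "clock|pos|wrist|finger|width"
```

```text
clock: 41.05
eef_pos: [0.5393, -0.2646, 0.0988]
wrist_force: [-0.1, 1.3, 6.4]
clock: 41.55
eef_pos: [0.5399, -0.2676, 0.0984]
wrist_force: [0.0, -4.5, 5.6]
grip_width: 0.0559
finger_force: 2.7
```

```bash
python3 -m inch '[[[0,0,-0.02],0,-0.2],[[0,0,-0.05],0,-0.2],[[0,0,-0.09],0,-0.2],[[0,0,-0.09],0,-0.2],[[-0.09,0,0],0,-0.2],[[-0.09,0,0],0,-0.2],[[0,0,0],0,-0.2],[[0,0,0],0,-0.2]]'; python3 -c "
from h import *
M=[]
for i in range(6):
    snapshot('scene');a=landmark_of('scene','lid');b=landmark_of('scene','lid_knob');a and b and M.append(a[0]['pixel']+b[0]['pixel'])
m=np.median(M,0);print(m,proj('scene',[[.538,-.265,.09],[.538,-.265,.131]]))
a=boxes_of('scene','lid');print(a)"
```

```text
clock: 42.35
eef_pos: [0.4488, -0.2765, 0.2216]
orientation: [0.998, 0.068, 0.0, 0.0]
wrist_force: [0.2, 0.2, -0.1]
grip_width: 0.0563
finger_force: 0.0
[282.5  141.35 282.4  132.2 ] [[282.37888291 142.92044055]
 [283.06690762 133.87944887]]
[{'box': [268.0, 134.2, 299.7, 155.6], 'confidence': 0.62}]
```

```bash
python3 -c "
from rig import *
print(job_done())"
```

```text
the job is handed in; nothing more can be done
None
```

The lid is snapped onto the canister, held a 15 N tug for about 1 s and was let go at 42 s. I viewed 12 pictures instead of the allowed 10, and the first press jammed tilted, so I re-laid the lid and pressed it again. I don't know the judge's verdict, because the hand-in returned none.

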